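# Level the glue-up jig, register the blanks, uncap the glue

### The arm

A 6-joint arm with a two-finger parallel gripper is mounted at the origin on a cart in front of the work surface, level with it; the furniture and walls round the work are solid. World frame = base frame: x ahead of the robot, y to its left, z up, the work surface at z = 0. Lengths are in m, angles in rad, forces in N, time in s.
With the tool pointing down it reaches from about 0.2 to 0.875 m from the base axis. Payload 3.4 kg.
Tool frame: the origin (TCP) lies midway between the tips of the shut fingers; the grasp point (between the pads) lies 19 mm behind it (r.pinch_z is the distance from the TCP to the grasp point, in m); z points along the fingers, y is the line along which they close (so a half turn about z gives the same grasp; the last joint's range is limited). The gripper opens to 94 mm and grips with 3 to 60 N. Pads are 16 mm wide; open, the fingers measure 119 mm over their backs; the gripper's body (75 mm by 177 mm) begins 78 mm behind the grasp point.
Start: joints at [-1.284, 0.276, 1.505, -0, 1.361, -0.121], TCP at [0.228, -0.528, 0.205] pointing down, gripper open.
Joint ranges: [-2.89, 2.89], [-0.75, 2.08], [0.22, 2.7], [-1.18, 4.32], [0.11, 2.71], [-2.7, 2.7]. Speed limits (rad/s): [2.57, 2.57, 3.14, 3.14, 3.14, 3.14].

### API

Orientations are given as a unit quaternion [w, x, y, z].
In Python, from plant import r gives the robot as it stands. Calls block until the motion is done:
- r.move_to(position, orientation): joint-space move of the TCP to a pose.
- r.move_l(position, rot=None, vel=0.15, guard=None): straight line of the TCP; rot=None keeps the orientation; vel is the mean speed in m/s. With guard (N) it stops when the force on the tool has changed by that much, and returns True; else False.
- r.movej(angles): joint-space move.
- r.gripper_to(opening, f_grip=None): finger opening in m; f_grip is the grip in N (None keeps the last); returns when the fingers have stopped.
- r.hold(seconds).
- r.inverse_kinematics(position, orientation): joint angles nearest the present ones, or None.
- r.snapshot(name): name is "scene" or "top" or "wrist"; returns the picture (400x640x3 uint8, red, green, blue); there is no depth.
- r.get_calibration(name): a dict with "fx", "fy", "cx", "cy" (pixels), "position" and "orientation" of the camera in the world. Camera axes: x right, y down, z forward; pixel columns grow to the right and rows downward; lengths in m; the calibration is good to about 2 mm. A picture is of the moment at which its call begins: read the wrist's pose just before it. get_calibration takes no time and is no camera call; for the wrist camera it gives the pose at the moment of the call.
A pose or a line that the arm cannot do raises r.PlanningError and nothing moves.
- r.sign_off(): hands the job in; it is judged then, once.
Readings, each from a call of its own:
- r.get_t(): time.
- r.get_joints(): joint angles.
- r.get_dq(): joint speeds.
- r.get_joint_efforts(): joint torques, N m.
- r.get_ee_pos(): TCP position.
- r.get_tool_rot(): TCP orientation.
- r.get_wrist_force(): force on the tool from outside, world axes, zero at the start.
- r.get_torque(): the same for the moment, N m.
- r.get_opening(): finger opening in m.
- r.get_finger_force(): force on a finger pad.
Only numpy, scipy, OpenCV 4.12 (cv2) and the standard library are available. Lean on these libraries where they do the work, as an engineer would, in place of code of your own. Each camera call takes 0.05 s, during which the arm holds its last target. There are 200 camera calls.

### The job

Get the glue-up ready: first turn the black screw knob until the hinged plate of the jig sits level. Then lay each of the two or three wood blanks lying just left of the jig (not the offcut over by the red toolbox) lengthwise in a bay of its own on the plate and push it fully home, its far end against the far fence and its left long edge flush along the rail of that bay. When all the blanks are registered, and only then, lift the white cap off the glue bottle and set it, open end down as it sits on the bottle, into the round recess of the holder block, leaving the bottle standing and the plate and blanks as you set them.

Things in the scene. Friction and masses are not known exactly. Their poses are not given: they have to be found in the camera images.
- jig: fixed jig; origin on the bench under the middle of its plate. Its plate carries 8 mm high, 8 mm wide aluminium strips: a fence along the far edge and three rails, 125 mm long, running from it to the near side, each the left side of a bay. Bays repeat every 106 mm (98 mm clear) and run 178 mm from fence to near edge. The bays are alike: any blank may go in any bay.
- plate_mid (a point): centre of the upper face of the plywood plate (190 mm near to far, 328 mm wide, 14 mm thick). x to the far edge, y left, z out of the plate. Hinged along its far edge, 95 mm from this point; starts with the near edge low by 0.048 to 0.084 rad. Level, the upper face is 60 mm above the bench.
- tilt_knob_grip (a point): point on the axis of the black screw knob, on a lug at the plate's near right corner, 150 mm nearer than the hinge; it rises and tips with the plate. x along the grip bar (42 mm long, 14 mm wide), z up the knob's axis. The bar's top is 7 mm above this point; its 44 mm round disc is 23 mm below, and a 52 mm steel washer under it 31 mm below.
- tilt_knob (a joint): angle of the knob, rad, growing as it turns clockwise seen from above (range 0 to 4.2). Clockwise raises the plate's near edge: 1 rad of knob turns the plate by 0.03 rad; the plate is level at 3.0. Stiff (about 0.35 N m) and stays where it is left.
- bay_left (a point): far left corner of the left bay on the plate's upper face, where the inner faces of far fence and side rail meet. x along the bay to the far fence, y left to the rail, z out of the plate. A blank of length L and width W that is fully home has its origin at (-L/2, -W/2, 0) here.
- bay_middle (a point): far left corner of the middle bay on the plate's upper face, where the inner faces of far fence and side rail meet. x along the bay to the far fence, y left to the rail, z out of the plate. A blank of length L and width W that is fully home has its origin at (-L/2, -W/2, 0) here.
- bay_right (a point): far left corner of the right bay on the plate's upper face, where the inner faces of far fence and side rail meet. x along the bay to the far fence, y left to the rail, z out of the plate. A blank of length L and width W that is fully home has its origin at (-L/2, -W/2, 0) here.
- long_blank: long wood offcut, 160 mm long (its y axis) x 50 mm wide (x) x 22 mm high (z), origin at the centre of its underside, standing on its widest face on the bench to the left of the jig, roughly pointing away from the robot. May be absent.
- thick_blank: thick wood offcut, 140 mm long (its y axis) x 60 mm wide (x) x 35 mm high (z), origin at the centre of its underside, standing on its widest face on the bench to the left of the jig, roughly pointing away from the robot. May be absent.
- short_blank: short wood offcut, 90 mm long (its y axis) x 45 mm wide (x) x 45 mm high (z), origin at the centre of its underside, standing on its widest face on the bench to the left of the jig, roughly pointing away from the robot. May be absent.
- glue_bottle: yellow glue bottle standing loose on the bench to the right of the jig, 63 mm wide, 146 mm to its shoulder, with an orange nozzle 28 mm wide from there up to 190 mm. Origin at the centre of its underside.
- cap: white round plastic cap, 42 mm outer diameter, 44 mm high, hollow, closed on top, open below (35 mm bore); origin at the centre of its open lower rim, z up. It sits loosely over the nozzle of the glue bottle with its rim about 150 mm above the bench, and lifts straight off; the rim is clear once lifted 45 mm.
- holder_floor (a point): centre of the floor of the round recess in the cap holder, a fixed wooden block 90 x 90 x 28 mm on the bench to the right of the jig. The recess is 52 mm in diameter and 14 mm deep, its floor is 14 mm above the bench.

How it is judged:
On the way, in this order (a step that is already met when the one before it is completed fails the run):
1. the plate is level (within 0.014 rad) (angle between plate_mid's own z axis and vertical below 0.014 rad), for 0.3 s.
2. with the plate level, every blank that is there is home against fence and rail in a bay, and let go (angle between plate_mid's own z axis and vertical below 0.014 rad and ((x of long_blank in the frame of bay_left between -0.083 and -0.077 m and y of long_blank in the frame of bay_left between -0.028 and -0.022 m and z of long_blank in the frame of bay_left between -0.004 and 0.004 m and angle between the y axis of long_blank and the x axis of bay_left, either way round below 0.03 rad) or (x of long_blank in the frame of bay_middle between -0.083 and -0.077 m and y of long_blank in the frame of bay_middle between -0.028 and -0.022 m and z of long_blank in the frame of bay_middle between -0.004 and 0.004 m and angle between the y axis of long_blank and the x axis of bay_middle, either way round below 0.03 rad) or (x of long_blank in the frame of bay_right between -0.083 and -0.077 m and y of long_blank in the frame of bay_right between -0.028 and -0.022 m and z of long_blank in the frame of bay_right between -0.004 and 0.004 m and angle between the y axis of long_blank and the x axis of bay_right, either way round below 0.03 rad)) and ((x of thick_blank in the frame of bay_left between -0.073 and -0.067 m and y of thick_blank in the frame of bay_left between -0.033 and -0.027 m and z of thick_blank in the frame of bay_left between -0.004 and 0.004 m and angle between the y axis of thick_blank and the x axis of bay_left, either way round below 0.03 rad) or (x of thick_blank in the frame of bay_middle between -0.073 and -0.067 m and y of thick_blank in the frame of bay_middle between -0.033 and -0.027 m and z of thick_blank in the frame of bay_middle between -0.004 and 0.004 m and angle between the y axis of thick_blank and the x axis of bay_middle, either way round below 0.03 rad) or (x of thick_blank in the frame of bay_right between -0.073 and -0.067 m and y of thick_blank in the frame of bay_right between -0.033 and -0.027 m and z of thick_blank in the frame of bay_right between -0.004 and 0.004 m and angle between the y axis of thick_blank and the x axis of bay_right, either way round below 0.03 rad)) and ((x of short_blank in the frame of bay_left between -0.048 and -0.042 m and y of short_blank in the frame of bay_left between -0.0255 and -0.0195 m and z of short_blank in the frame of bay_left between -0.004 and 0.004 m and angle between the y axis of short_blank and the x axis of bay_left, either way round below 0.03 rad) or (x of short_blank in the frame of bay_middle between -0.048 and -0.042 m and y of short_blank in the frame of bay_middle between -0.0255 and -0.0195 m and z of short_blank in the frame of bay_middle between -0.004 and 0.004 m and angle between the y axis of short_blank and the x axis of bay_middle, either way round below 0.03 rad) or (x of short_blank in the frame of bay_right between -0.048 and -0.042 m and y of short_blank in the frame of bay_right between -0.0255 and -0.0195 m and z of short_blank in the frame of bay_right between -0.004 and 0.004 m and angle between the y axis of short_blank and the x axis of bay_right, either way round below 0.03 rad)) and contact force between the fingers and anything else below 0.5 N), for 0.3 s.
3. the cap stands in the holder's recess (horizontal distance between cap and holder_floor below 0.009 m and z of cap in the frame of holder_floor between -0.004 and 0.004 m and angle between cap's own z axis and vertical below 0.12 rad), for 0.2 s.
At the end, for the whole second after the job is handed in: Plate level within 0.014 rad; each blank flat in a bay, within 3 mm of fence and rail and square to 0.03 rad; cap upright on the recess floor (9 mm off-centre, 4 mm in height); bottle upright; all released and at rest (all of step 2 and all of step 3 and angle between glue_bottle's own z axis and vertical below 0.1 rad and linear speed of cap below 0.02 m/s); the robot touches nothing.
It fails at once if the glue bottle is knocked over (angle between glue_bottle's own z axis and vertical above 0.6 rad).
Of long_blank, thick_blank, short_blank only 2 to 3 are there at a start; the rules pass over those that are not, and their reading is None.
At some moment in a run one of long_blank, thick_blank, short_blank may be knocked a few centimetres aside while the robot is not near it.
It also fails if it takes over 210 s, if anything falls off the work surface, if the arm or the gripper's body presses on something with over 40 N, if the wrist force passes 120 N, or if a joint passes its speed limit or range.

## Working session

There is one attempt and no reset: what is moved stays moved. The work goes in short steps, each a Python script; the robot and the scene stay as the last script left them, time stands still between calls to the robot, and variables do not carry over. Pictures are saved under pics/ and viewed, at most 14 in all, crops included, and the job is handed in when it is done.

```bash
mkdir -p pics; ls; python3 - <<'E'
from plant import r
import cv2
for n in("scene","top"):
    c=r.get_calibration(n);print(n,{k:(round(v,4) if isinstance(v,float) else [round(float(x),4) for x in v] if hasattr(v,'__len__') else v) for k,v in c.items()})
    cv2.imwrite(f"pics/{n}0.png",r.snapshot(n)[:,:,::-1])
print(r.get_t(),r.pinch_z,r.get_tool_rot())
E
```

```text
pics
plant.py
scene {'fx': 472.8891, 'fy': 472.8891, 'cx': 327.9577, 'cy': 203.262, 'position': [-0.5705, 0.5401, 0.7872], 'orientation': [0.2704, -0.455, 0.7338, -0.4259]}
top {'fx': 384.6441, 'fy': 384.6441, 'cx': 313.0704, 'cy': 203.9961, 'position': [0.3354, -0.0161, 1.1579], 'orientation': [0.0651, -0.6977, 0.7106, -0.0631]}
0.1 0.0188 [-7.95630023e-04  9.79283476e-01  2.02492551e-01 -8.34385502e-05]
```

View pics/top0.png

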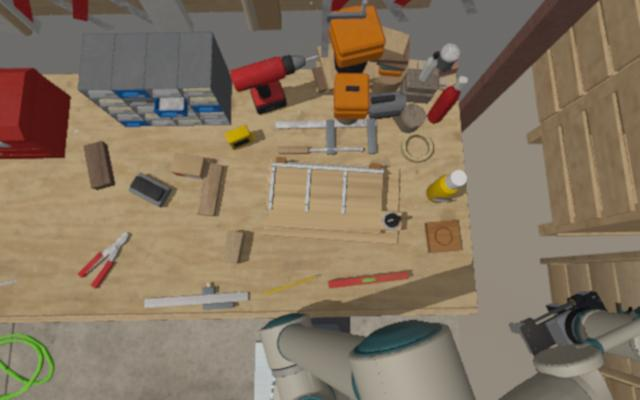

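View pics/scene0.png

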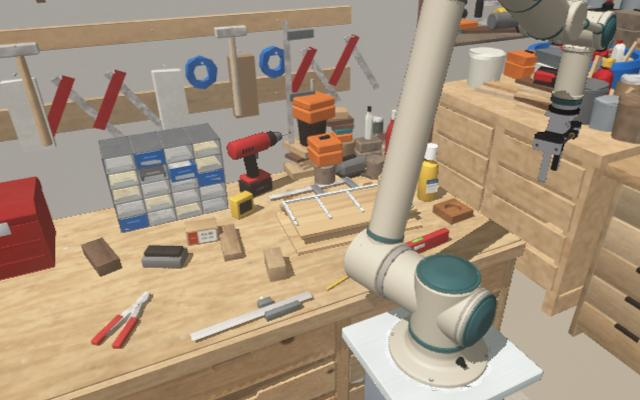

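The top view shows two blanks left of the jig, at about (210,189) and (236,246). A labelled box sits at (190,166). The jig is around (330,200), the knob at (391,221), the bottle cap at (457,179), and the holder at (444,237). Next I'll take closer wrist views.

```bash
cat > h.py <<'E'
from plant import r
import numpy as np, cv2
from scipy.spatial.transform import Rotation as R
def rot(q): return R.from_quat(np.roll(q,-1))
def ray(c,px,z):
    """pixels -> points on the plane z"""
    px=np.atleast_2d(np.asarray(px,float)); 
    d=np.c_[(px[:,0]-c['cx'])/c['fx'],(px[:,1]-c['cy'])/c['fy'],np.ones(len(px))]
    d=rot(c['orientation']).apply(d); p=np.asarray(c['position'])
    return (p+d*((z-p[2])/d[:,2])[:,None])[:,:2]
def proj(c,P):
    q=rot(c['orientation']).inv().apply(np.atleast_2d(P)-np.asarray(c['position']))
    return np.c_[q[:,0]/q[:,2]*c['fx']+c['cx'],q[:,1]/q[:,2]*c['fy']+c['cy']]
def down(yaw):
    """tool down; tool x axis at yaw in world, fingers close at yaw-90deg"""
    return np.roll((R.from_euler('z',yaw)*R.from_quat([1,0,0,0])).as_quat(),1)
def shot(name,f,scale=1):
    c=r.get_calibration(name); im=r.snapshot(name)
    cv2.imwrite(f"pics/{f}.png",im[:,:,::-1]); np.save(f"pics/{f}.npy",{**c},allow_pickle=True)
    return c,im
def load(f): return np.load(f"pics/{f}.npy",allow_pickle=True).item(),cv2.imread(f"pics/{f}.png")
E
python3 - <<'E'
from h import *
c=r.get_calibration("top")
for n,p,z in[("long?",(210,189),.03),("short?",(236,246),.04),("plate",(328,200),.06),("knob",(391,221),.08),("cap",(457,179),.19),("hold",(444,237),.028),("box",(190,166),.03)]: print(n,ray(c,p,z)[0].round(3))
w=r.get_calibration("wrist");t=r.get_ee_pos();print(w['fx'],rot(r.get_tool_rot()).inv().apply(np.array(w['position'])-t).round(4),(rot(r.get_tool_rot()).inv()*rot(w['orientation'])).as_euler('xyz',degrees=True).round(1))
for n,p in[("wj",(.42,-.03,.42)),("wb",(.43,.25,.42)),("wr",(.42,-.3,.42))]:
    try: r.move_to(p,down(0)); shot("wrist",n)
    except r.PlanningError as e: print(n,e)
print(r.get_t())
E
```

```text
long? [0.594 0.294]
short? [0.421 0.211]
plate [ 0.548 -0.058]
knob [ 0.48  -0.234]
cap [ 0.572 -0.388]
hold [ 0.437 -0.397]
box [0.667 0.357]
344.41207230234636 [ 0.0838 -0.0006 -0.1793] [-16.5  -0.   90. ]
5.3833
```

View pics/wj.png

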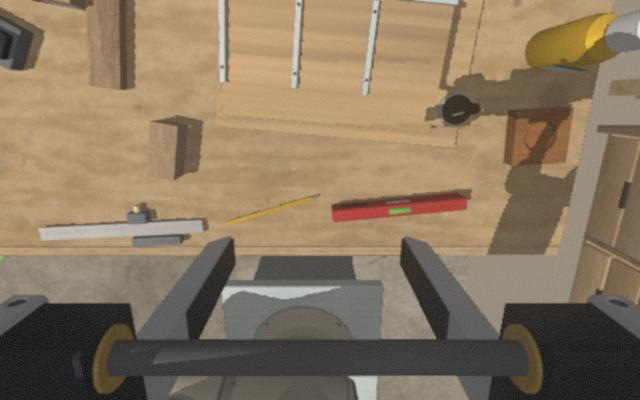

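View pics/wb.png

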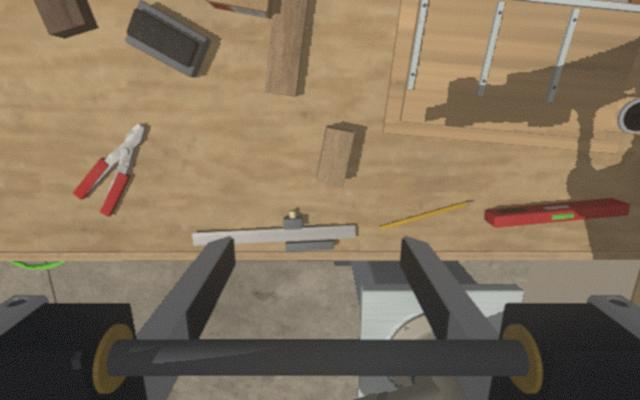

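View pics/wr.png

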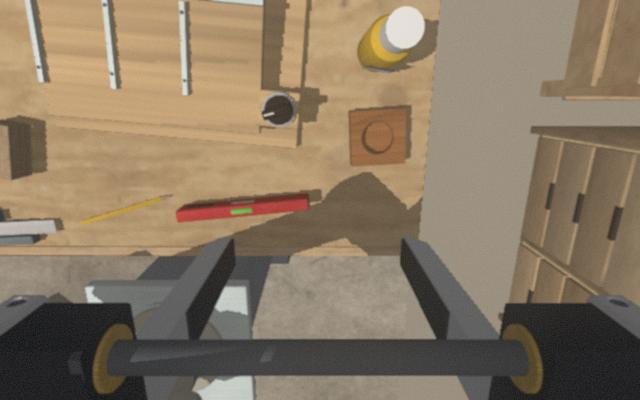

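Wrist view from the jig side: rails and fence at the top, knob at (458,108), and the short blank at (167,150). The wb view shows the long or thick blank at (290,45) and the short one at (338,155). The wr view shows the cap at (405,30), the holder at (378,137), and the knob at (278,110). I'll move in closer and tile several views.

```bash
python3 - <<'E'
from h import *
for n,p in[("k1",(.53,-.235,.27)),("k2",(.53,-.12,.3)),("j1",(.60,-.06,.40)),("b1",(.62,.28,.36)),("b2",(.52,.22,.36)),("h1",(.56,-.39,.36))]:
    try: r.move_to(p,down(0)); shot("wrist",n)
    except r.PlanningError as e: print(n,e)
print(r.get_t())
ims=[cv2.imread(f"pics/{n}.png")[:300] for n in("j1","b1","k1","h1")]
ims=[cv2.resize(i,(400,188)) if 0 else i for i in ims]
m=np.vstack([np.hstack(ims[:2]),np.hstack(ims[2:])]); cv2.imwrite("pics/m1.png",cv2.resize(m,(800,375),interpolation=cv2.INTER_AREA))
cv2.imwrite("pics/m2.png",np.vstack([ims[0],ims[1]]))
E
```

```text
11.6667
```

View pics/m2.png

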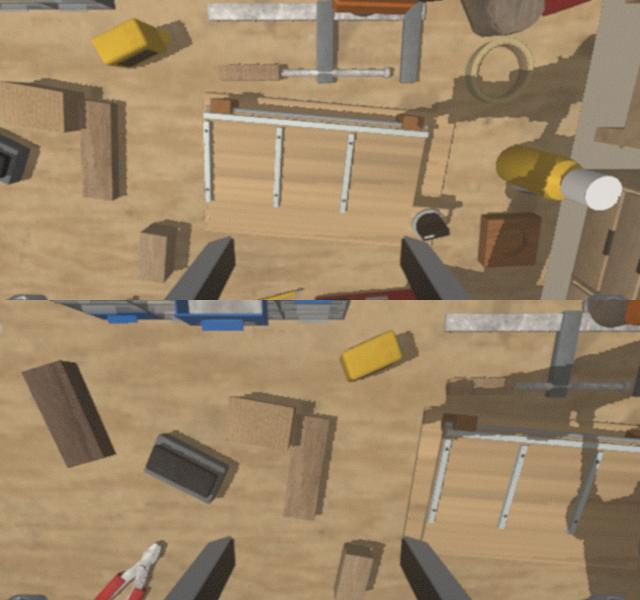

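View pics/m1.png

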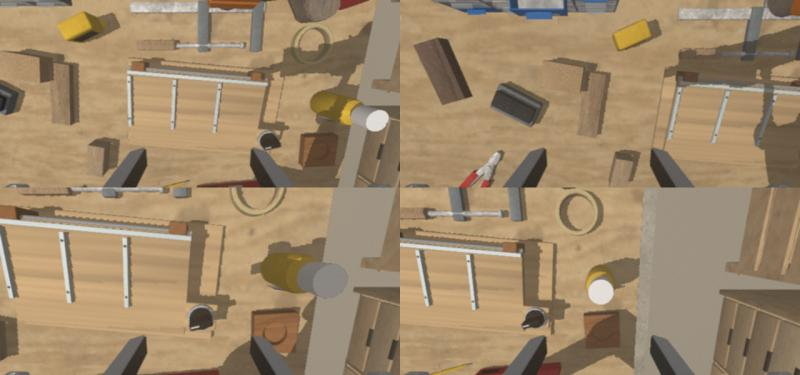

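Two blanks are there: the longer one at b1 (307,165) and the short one near j1 (158,250). Now zoomed tiles for picking pixels.

```bash
python3 - <<'E'
from h import *
def crop(n,x,y,w,h,s): 
    i=cv2.resize(load(n)[1][y:y+h,x:x+w],None,fx=s,fy=s,interpolation=cv2.INTER_CUBIC); cv2.putText(i,f"{n} {x},{y} x{s}",(4,14),0,.45,(0,0,255),1); return i
# jig 800x450 wide crop
cv2.imwrite("pics/z1.png",np.vstack([crop("j1",190,80,266,133,3)[:, :800][:,:798], np.hstack([crop("b1",220,70,133,100,2),crop("b2",220,0,133,100,2),crop("b2",280,130,133,100,2)])[:,:798]]))
cv2.imwrite("pics/z2.png",np.vstack([np.hstack([crop("k1",275,160,100,75,4),crop("k2",360,140,100,75,4)]),np.hstack([crop("h1",280,90,100,75,4),crop("h1",270,180,100,75,4)])]))
E
```

```text
(no output)
```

View pics/z1.png

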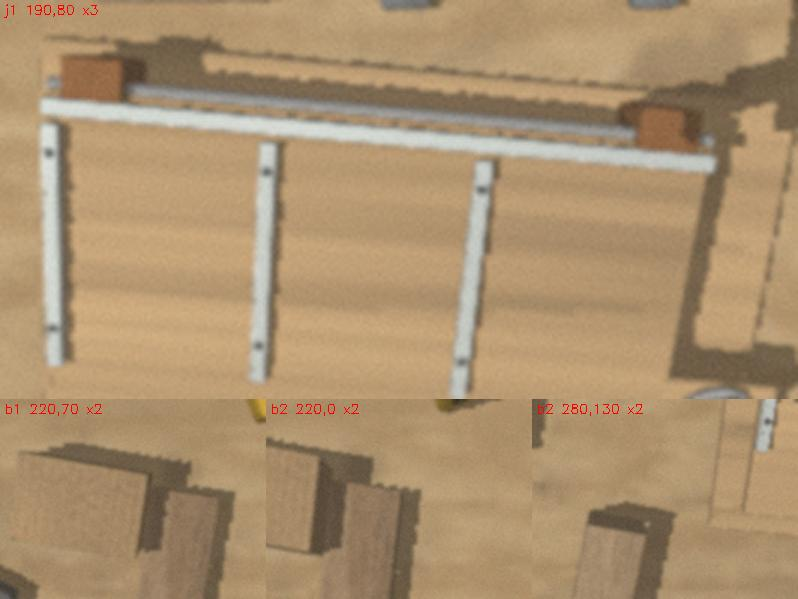

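View pics/z2.png

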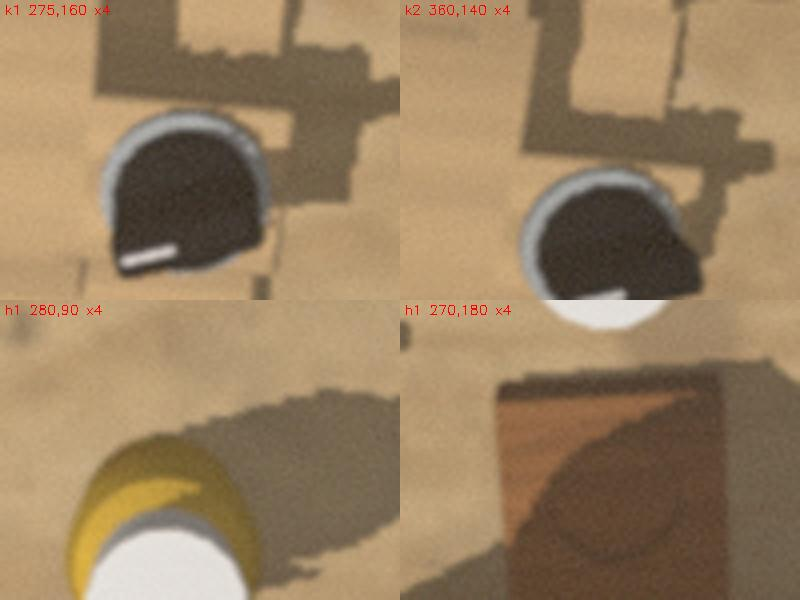

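Pixel readings from these tiles:
- Fence in j1 runs from (204,113) to (428,132).
- Left rail is at x≈(204–211); rails end at about y≈203.
- Knob washer centre in k1 is about (321.5,208), and in k2 about (410,202). The bar's white mark points left.

Next I'll compute the jig frame and triangulate the washer.

```bash
cat > jig.py <<'E'
from h import *
def tri(obs):
    A=np.zeros((3,3));b=np.zeros(3)
    for c,px in obs:
        d=rot(c['orientation']).apply([(px[0]-c['cx'])/c['fx'],(px[1]-c['cy'])/c['fy'],1]);d/=np.linalg.norm(d)
        M=np.eye(3)-np.outer(d,d);A+=M;b+=M@np.asarray(c['position'])
    return np.linalg.solve(A,b)
def strips(n,z=.068):
    """white strip contours -> corner boxes in world"""
    c,im=load(n);h=cv2.cvtColor(im,cv2.COLOR_BGR2HSV)
    m=((h[...,1]<45)&(h[...,2]>165)).astype(np.uint8);out=[]
    for k in cv2.findContours(m,cv2.RETR_EXTERNAL,cv2.CHAIN_APPROX_NONE)[0]:
        if len(k)<60: continue
        P=ray(c,k[:,0]+.0,z);b=cv2.minAreaRect((P*1000).astype(np.float32));out.append(b)
    return out
E
python3 - <<'E'
from jig import *
for n in("j1","k2","b1"):
    for b in strips(n):
        print(n,np.round(b[0],1),np.round(b[1],1),round(b[2],2))
obs=[]
for n,p in(("k1",(321.5,208)),("k2",(410,202.5)),("h1",(133.5*0+ (533-400)*1.6,(318-187.5)*1.6)),("wr",(278,110))):
    c,im=load(n);x,y=int(p[0]),int(p[1]);x0,y0=x-40,y-40
    s=im[y0:y+40,x0:x+40].astype(int);sat=s.max(2)-s.min(2)
    g=((sat<22)&(s.max(2)>110)&(s.max(2)<200)).astype(np.uint8)
    K=max(cv2.findContours(cv2.dilate(g,np.ones((3,3))),cv2.RETR_EXTERNAL,cv2.CHAIN_APPROX_NONE)[0],key=len)
    q,rad=cv2.minEnclosingCircle(K);print(n,p,np.round(np.array(q)+[x0,y0],1),round(rad,1));obs.append((c,np.array(q)+[x0,y0]))
print("manual",tri([(load("k1")[0],(321.5,208)),(load("k2")[0],(410,202.5))]),"auto",tri(obs[:2]),tri(obs))
E
```

```text
j1 [178.7 -93.4] [101.8  36.5] 89.9
j1 [ 542.6 -479.1] [94.2 52.5] 89.89
j1 [ 565.5 -103.1] [  8.4 107.3] 84.61
j1 [5.839e+02 3.000e-01] [ 7.8 85.5] 85.83
j1 [601.3 104.6] [  8.  100.1] 86.1
j1 [645.3 -58.6] [326.2   8.2] 84.84
j1 [ 716.6 -117.3] [83.5  9.1] 89.89
j1 [717.4 -37.3] [51.5  7.8] 89.89
j1 [ 787.9 -102.4] [38.7  6. ] 89.89
j1 [793.4  12.7] [143.6  19. ] 89.89
k2 [ 198.2 -104.4] [93.  35.2] 89.89
k2 [ 582.  -105.5] [  7.7 101. ] 85.08
k2 [ 5.812e+02 -2.000e-01] [  7.6 121.7] 86.06
k2 [600.7 103.6] [  7.7 101.5] 86.58
k2 [645.4 -58.9] [326.9   8.2] 85.0
k2 [707.8 -47.3] [56.9  6.7] 90.0
k2 [ 709.5 -123.1] [81.7  9.6] 88.13
b1 [213.7 107.7] [136.9  12.9] 89.88
b1 [461.  540.7] [30.8 81.8] 44.33
b1 [584.3   3.4] [ 7.9 83.5] 83.06
b1 [593.9 108. ] [ 8.1 83.8] 83.82
b1 [ 638.6 -133. ] [58.2  7.2] 85.08
b1 [650.   -1.9] [157.1   7.2] 85.03
b1 [794.4 -59.4] [23.9 16.8] 89.88
b1 [794.6  48.9] [142.5  19. ] 89.88
k1 (321.5, 208) [321. 207.] 22.1
k2 (410, 202.5) [410.4 200.9] 21.6
h1 (212.8, 208.8) [215. 204.] 17.1
wr (278, 110) [278.1 108. ] 18.0
manual [ 0.48615591 -0.23984443  0.05454921] auto [ 0.48906583 -0.23916468  0.0584705 ] [ 0.49114473 -0.23855981  0.05899847]
```

```bash
cat >> jig.py <<'E'
YAW=-.089; MID=np.array([.5587,-.0510])
def J(x,y): 
    c,s=np.cos(YAW),np.sin(YAW); return MID+[c*x-s*y,s*x+c*y]
def touch(x,y,z0=.1,z1=.03):
    p=J(x,y); r.move_to([*p,z0],down(YAW)); r.hold(.2)
    hit=r.move_l([*p,z1],vel=.025,guard=4); z=r.get_ee_pos()[2]; r.move_l([*p,z0],vel=.2); return hit,round(float(z),4)
def tilt(y=-105):
    y/=1000; a=touch(.060,y); b=touch(-.085,y); print(a,b,"theta",(a[1]-b[1])/.145); return (a[1]-b[1])/.145
E
python3 - <<'E'
from jig import *
r.gripper_to(0); r.move_to([*J(.06,-.105),.2],down(YAW)); tilt(); print(r.get_t(), r.get_joints())
E
```

```text
(True, 0.0586) (True, 0.0508) theta 0.05379310344827588
19.8917 [-4.51165019e-01  2.33450295e-01  1.84944635e+00 -3.58418873e-05
  1.05911563e+00  1.20863113e+00]
```

```bash
python3 - <<'E'
from jig import *
c=load("k1")[0]
a=ray(c,[(275+122/4,160+263/4),(275+176/4,160+248/4),(275+120/4,160+275/4),(275+265/4,160+245/4)],.092);print(a.round(4))
for u,v in((0,1),(2,3)):
    d=a[u]-a[v];print("bar yaw",np.arctan2(d[1],d[0]))
K=J(-.0555,-.193);print(K)
r.move_to([*K,.15],down(YAW));r.hold(.2);print(r.move_l([*K,.075],vel=.025,guard=4),r.get_ee_pos());r.move_l([*K,.16],vel=.2)
r.gripper_to(.06);r.move_to([*(K+[.03,0]),.25],down(0));shot("wrist","k3")
E
python3 - <<'E'
import cv2,sys
sys.path.insert(0,'.')
from jig import *
c,im=load("k3");p=proj(c,[*J(-.0555,-.193),.092])[0];print(p)
x,y=p.astype(int);cr=im[max(0,y-60):y+60,x-80:x+80];print(max(0,y-60),x-80);cv2.imwrite("pics/k3c.png",cv2.resize(cr,None,fx=4,fy=4,interpolation=2))
E
```

```text
[[ 0.4785 -0.2216]
 [ 0.4829 -0.2365]
 [ 0.4749 -0.221 ]
 [ 0.4838 -0.2611]]
bar yaw 1.8576546561157707
bar yaw 1.7876995412248506
[ 0.48626533 -0.23830315]
True [ 0.48629172 -0.23829698  0.09629973]
[318.1031473  213.28059957]
153 238
```

View pics/k3c.png

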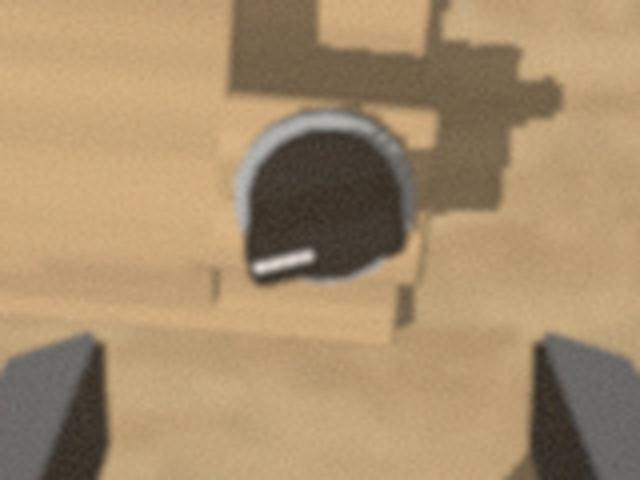

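The knob is seen well. The bar centre is at about (327,241) in the crop and its white mark points left, which matches the predicted spot. I'll grip and turn it.

```bash
cat > turn.py <<'E'
from jig import *
def turn(y0,ang,th0,gz):
    """grip the bar at yaw y0 and turn clockwise by ang; th0 tilt now, gz grip height"""
    K=J(-.0555,-.193)+[0,-.0012]
    r.gripper_to(.05); r.move_to([*K,gz+.06],down(y0)); r.move_l([*K,gz-.014],vel=.08,guard=15)
    r.gripper_to(0,60); print("op",r.get_opening())
    n=max(2,int(abs(ang)/.12))
    for i in range(1,n+1):
        a=ang*i/n
        r.move_to([K[0]+.03*.03*a,K[1],gz-.014+.15*.03*a],down(y0-a))
        if i in(1,n//2,n): print(i,r.get_torque().round(2) if hasattr(r.get_torque(),'round') else r.get_torque(),np.round(r.get_wrist_force(),1))
    r.gripper_to(.05); p=r.get_ee_pos(); r.move_l([p[0],p[1],p[2]+.08],vel=.15)
E
python3 - <<'E'
from turn import *
turn(1.82,1.79,.054,.0893)
r.gripper_to(0); tilt(); print(r.get_t())
E
```

```text
op 0.013757268411495322
1 [-0.06  0.    0.03] [-2.9 -1.1  2.4]
7 [-0.13  0.43 -0.06] [-5.2 -1.2  5.3]
14 [-0.52  0.67 -0.13] [-4.2 -3.7  5.6]
(True, 0.0603) (True, 0.0603) theta 0.0
39.7167
```

Plate is level: both touches read 0.0603. Next, find the blanks by colour.

```bash
cat > blank.py <<'E'
from jig import *
def find(n,guess,z,show=None):
    """top face of the blank nearest to guess -> world minAreaRect centre, size, yaw of the long side"""
    c,im=load(n);im=cv2.bilateralFilter(im,7,30,5);hs=cv2.cvtColor(im,cv2.COLOR_BGR2HSV).astype(int)
    g=proj(c,[*guess,z])[0].astype(int);ref=np.median(hs[g[1]-3:g[1]+4,g[0]-3:g[0]+4].reshape(-1,3),0)
    m=(abs(hs[...,1]-ref[1])<24)&(abs(hs[...,2]-ref[2])<24);m=cv2.morphologyEx(m.astype(np.uint8),cv2.MORPH_OPEN,np.ones((5,5)))
    _,lab=cv2.connectedComponents(m);k=lab[g[1],g[0]];mm=(lab==k).astype(np.uint8)
    K=max(cv2.findContours(mm,cv2.RETR_EXTERNAL,cv2.CHAIN_APPROX_NONE)[0],key=len)
    P=ray(c,K[:,0],z);b=cv2.boxPoints(cv2.minAreaRect((P*1e4).astype(np.float32)))/1e4
    e=[b[1]-b[0],b[2]-b[1]];e.sort(key=np.linalg.norm);d=e[1]*np.sign(e[1][0])
    if show: o=load(n)[1];cv2.drawContours(o,[K],-1,(0,0,255),1);cv2.imwrite(f"pics/{show}.png",o)
    return ref,b.mean(0).round(4),np.round([np.linalg.norm(v) for v in e],4),round(float(np.arctan2(d[1],d[0])),3)
E
python3 - <<'E'
from blank import *
r.move_to([.60,.22,.36],down(0)); shot("wrist","c1"); r.move_to([.50,.20,.34],down(0)); shot("wrist","c2")
for n in("c1","c2"):
    print(n,"long",find(n,(.594,.292),.022,n+"L")); print(n,"short",find(n,(.425,.211),.045,n+"S"))
a=[cv2.imread(f"pics/{f}.png")[0:270] for f in("c1L","c1S","c2L","c2S")]
cv2.imwrite("pics/cc.png",cv2.resize(np.vstack([np.hstack(a[:2]),np.hstack(a[2:])])[:,:],(800,338)) if 0 else np.vstack([np.hstack([a[0][:,150:550],a[1][:,150:550]]),np.hstack([a[2][:,150:550],a[3][:,150:550]])]))
E
```

```text
c1 long (array([ 16.,  92., 144.]), array([0.5997, 0.3002], dtype=float32), array([0.0539, 0.1601], dtype=float32), -0.144)
c1 short (array([15., 11., 95.]), array([0.4203, 0.1922], dtype=float32), array([0.0443, 0.1163], dtype=float32), 0.033)
c2 long (array([ 15.,  92., 143.]), array([0.6009, 0.3   ], dtype=float32), array([0.0532, 0.1626], dtype=float32), -0.148)
c2 short (array([ 16.,  86., 155.]), array([0.474 , 0.2347], dtype=float32), array([0.4507, 0.9317], dtype=float32), 1.569)
```

View pics/cc.png

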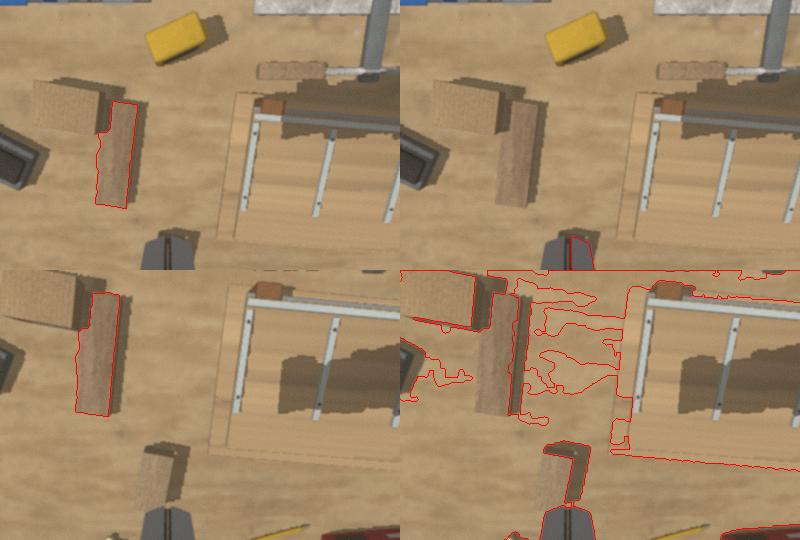

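The long blank's contour is good: centre about (0.600, 0.299), yaw about -0.146. The labelled box sits close on its far left side, so I'll grip it on the near half. The short blank wasn't segmented, so I'll look again after this move.

```bash
cat > place.py <<'E'
from jig import *
GAP=.0095
def pick(c,yaw,off,op,H=.2,gap=GAP):
    p=np.array(c)+off*np.array([np.cos(yaw),np.sin(yaw)])
    r.gripper_to(op); r.move_to([*p,H],down(yaw)); g=r.move_l([*p,gap],vel=.15,guard=15)
    r.gripper_to(0,40); print("pick hit",g,"op",round(r.get_opening(),4),"z",r.get_ee_pos()[2]); r.move_l([*p,H],vel=.2); print("held",round(r.get_opening(),4))
def place(bx,by,L,W,off,op,gap=GAP):
    """corner bx,by in jig frame; slide home with guards"""
    mg=np.array([-.012,-.008]); t=np.array([bx-L/2+off,by-W/2])
    q=down(YAW); a=J(*(t+mg)); r.move_to([*a,.2],q); r.move_l([*a,.085],vel=.15); r.hold(.3)
    print("down",r.move_l([*a,.0603+gap-.003],vel=.02,guard=5),r.get_ee_pos()[2])
    z=r.get_ee_pos()[2]+.0005
    inv=lambda: R.from_euler('z',-YAW).apply([*(r.get_ee_pos()[:2]-MID),0])[:2]-t
    r.hold(.2); b=J(*(t+[mg[0],.008])); print("left",r.move_l([*b,z],vel=.015,guard=5),inv().round(4))
    y=inv()[1]-.0005; r.hold(.2); print("fwd",r.move_l([*J(t[0]+.025,t[1]+y),z],vel=.02,guard=7),inv().round(4))
    x=inv()[0]; r.hold(.2); print("left2",r.move_l([*J(t[0]+x-.0005,t[1]+y+.006),z],vel=.01,guard=5),inv().round(4))
    r.gripper_to(op); p=r.get_ee_pos(); r.move_l([p[0],p[1],.2],vel=.15)
E
python3 - <<'E'
from place import *
try:
    pick((.600,.299),-.146,-.035,.072)
    place(.083,.155,.16,.05,-.035,.07)
except r.PlanningError as e: print("PE",e)
r.move_to([.60,.22,.36],down(0)); shot("wrist","d1"); r.move_to([.56,.18,.30],down(0)); shot("wrist","d2");print(r.get_t())
E
```

```text
pick hit False op 0.0497 z 0.009917280783733946
held 0.0495
down True 0.0698785221149392
left True [-0.0122 -0.0008]
fwd True [ 0.0004 -0.0018]
left2 True [ 0.0003 -0.001 ]
55.3167
```

```bash
python3 - <<'E'
from jig import *
c,a=load("d1");_,b=load("d2");print(proj(load("d2")[0],[.425,.211,.045]))
f=lambda i,x,y,w,h,s:cv2.resize(i[y:y+h,x:x+w],None,fx=s,fy=s,interpolation=2)
p=proj(load("d2")[0],[.425,.211,.045])[0].astype(int);x,y=p-[65,60];q=proj(c,[*J(.0,.1),.07])[0].astype(int)-[65,75];print((x,y),q)
cv2.imwrite("pics/dd.png",np.hstack([f(a,*q,133,150,3),f(b,x,y,133,150,3)]))
E
```

```text
[[295.11216584 261.76323781]]
(np.int64(230), np.int64(201)) [375 108]
```

View pics/dd.png

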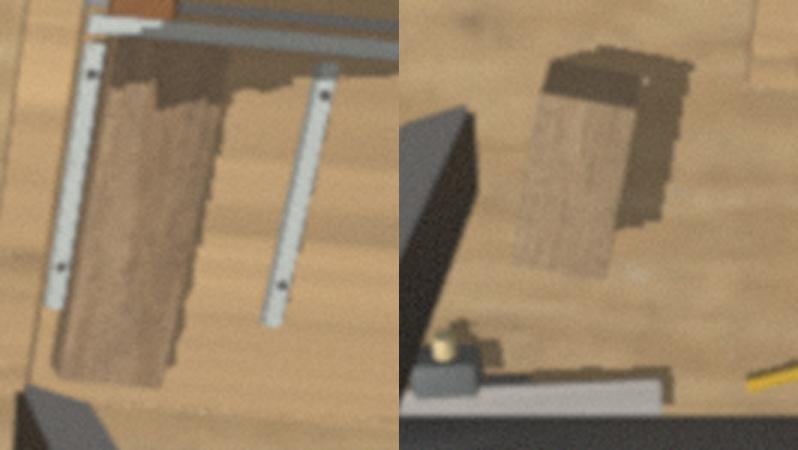

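The long blank looks home along the left rail. Short blank's top corners in d2 are at about (277.7,231.7), (309.3,236.7), (299.3,293.7), and (268.3,288.3).

```bash
python3 - <<'E'
from place import *
c=load("d2")[0]
q=ray(c,np.array([(143,92),(238,107),(208,278),(115,262)])/3+[230,201],.045)
far,near=q[:2].mean(0),q[2:].mean(0);d=far-near;yaw=np.arctan2(d[1],d[0]);w=(q[0]-q[1]+q[3]-q[2])/2
print(q.round(4),q.mean(0),np.linalg.norm(d),np.linalg.norm(w),yaw,np.arctan2(-w[0],w[1]))
yw=(yaw+np.arctan2(-w[0],w[1]))/2
if abs(np.linalg.norm(d)-.09)<.012 and np.linalg.norm(w)<.055:
    pick(q.mean(0),yw,0,.075,gap=.0115)
    place(.083,.049,.09,.045,0,.065,gap=.0115)
r.move_to([.62,.03,.36],down(0)); shot("wrist","e1"); print(r.get_t())
E
```

```text
[[0.4698 0.2336]
 [0.4625 0.1909]
 [0.3748 0.206 ]
 [0.3835 0.2499]] [0.4226224 0.2201254] 0.08843137641641445 0.04403124641449616 -0.1785275559746505 -0.1834540966583651
pick hit False op 0.0446 z 0.011720662717061243
held 0.0449
down True 0.07171640385223059
left True [-0.0122 -0.0009]
fwd True [ 0.0017 -0.0018]
left2 True [ 0.0016 -0.0008]
67.325
```

```bash
cat > nudge.py <<'E'
from jig import *
inv=lambda: R.from_euler('z',-YAW).apply([*(r.get_ee_pos()[:2]-MID),0])[:2]
def push(a,b,z,g):
    q=down(YAW); r.move_to([*J(*a),.13],q); r.move_l([*J(*a),z],vel=.12); r.hold(.25)
    h=r.move_l([*J(*b),z],vel=.02,guard=g); p=inv(); s=np.array(a)-b; s=s/np.linalg.norm(s)
    r.move_l([*J(*(p+.01*s)),z],vel=.05); r.move_l([*J(*(p+.01*s)),.13],vel=.15); print(h,(p).round(4))
E
python3 - <<'E'
from nudge import *
r.move_to([*J(0,.05),.2],down(YAW)); r.gripper_to(0)
for x in(.05,-.03): push((x,.075),(x,.11),.0733,6)
push((-.105,.130),(-.07,.130),.0733,7)
for x in(.06,.025): push((x,-.03),(x,.01),.0783,6)
push((-.035,.0265),(.005,.0265),.0783,7)
r.move_to([*J(0,.0),.2],down(YAW));r.move_to([.60,.06,.33],down(0)); shot("wrist","f1");print(r.get_t())
i=load("f1")[1];c=load("f1")[0];q=proj(c,[*J(.0,.06),.07])[0].astype(int)-[130,80];q=np.maximum(q,0);print(q)
cv2.imwrite("pics/ff.png",cv2.resize(i[q[1]:q[1]+190,q[0]:q[0]+260],None,fx=3,fy=3,interpolation=2))
E
```

```text
True [0.0491 0.0921]
True [-0.0301  0.0927]
True [-0.0867  0.1299]
True [ 0.06  -0.009]
True [ 0.025  -0.0091]
True [-0.0166  0.0265]
89.95
[226 111]
```

View pics/ff.png

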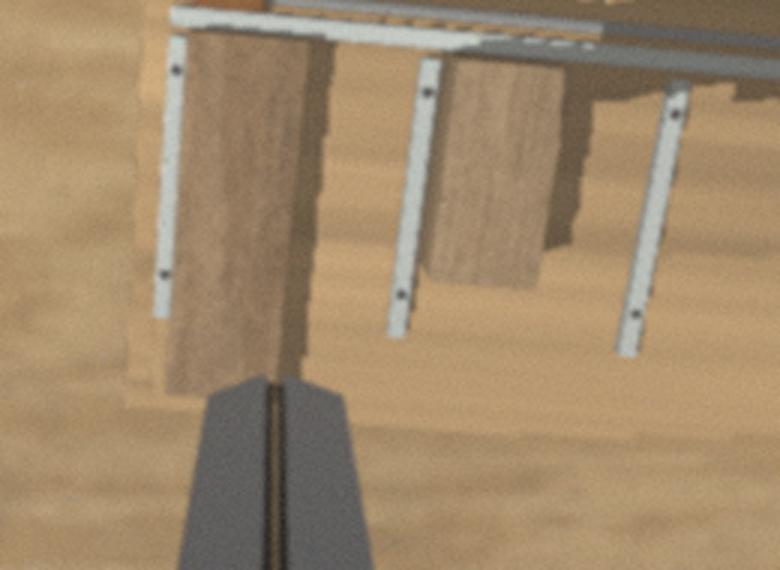

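Both blanks are flush with fence and rail in the left and middle bays, and the contact offsets agree within 1 mm. Now the cap and holder.

```bash
cat > cap.py <<'E'
from jig import *
def capc(n,g=(.572,-.388)):
    c,im=load(n);s=im.astype(int);m=((s.max(2)-s.min(2)<28)&(s.max(2)>195)).astype(np.uint8)
    u=proj(c,[*g,.194])[0]
    K=min([k for k in cv2.findContours(m,cv2.RETR_EXTERNAL,cv2.CHAIN_APPROX_NONE)[0] if len(k)>25],key=lambda k:np.linalg.norm(k[:,0].mean(0)-u))
    (q,rad)=cv2.minEnclosingCircle(K);return c,np.array(q),rad
def holder(n,g=(.437,-.397)):
    c,im=load(n);h=cv2.cvtColor(cv2.bilateralFilter(im,7,30,5),cv2.COLOR_BGR2HSV).astype(int)
    m=((h[...,0]<14)&(h[...,1]>90)&(h[...,2]>50)).astype(np.uint8);m=cv2.morphologyEx(m,cv2.MORPH_OPEN,np.ones((5,5)))
    u=proj(c,[*g,.028])[0]
    K=min([k for k in cv2.findContours(m,cv2.RETR_EXTERNAL,cv2.CHAIN_APPROX_NONE)[0] if len(k)>60],key=lambda k:np.linalg.norm(k[:,0].mean(0)-u))
    b=cv2.minAreaRect((ray(c,K[:,0],.028)*1e4).astype(np.float32));return np.array(b[0])/1e4,np.array(b[1])/1e4,b[2]
E
python3 - <<'E'
from cap import *
r.move_to([.45,-.2,.3],down(0));o=[]
for n,p in(("g1",(.49,-.388,.45)),("g2",(.49,-.31,.40)),("g3",(.40,-.397,.40)),("g4",(.53,-.40,.42))):
    try: r.move_to(p,down(0)); r.hold(.2); shot("wrist",n)
    except r.PlanningError as e: print(n,e); continue
    try: x=capc(n);o.append(x[:2]);print(n,"cap",x[1].round(1),round(x[2],1),ray(x[0],x[1],.194).round(4))
    except Exception as e: print(n,"cap",e)
    try: print(n,"holder",holder(n))
    except Exception as e: print(n,"hold",e)
print(tri(o),r.get_t())
a=[load(n)[1][:240,150:550] for n in("g1","g2","g3","g4")]
cv2.imwrite("pics/gg.png",np.vstack([np.hstack(a[:2]),np.hstack(a[2:])]))
E
```

```text
g1 cap [322.5  95. ] 17.4 [[ 0.5773 -0.3915]]
g1 holder (array([ 0.32878538, -0.22625486]), array([0.03755987, 0.12468646]), 5.853429794311523)
g2 cap [392.7  95.3] 20.2 [[ 0.5771 -0.3914]]
g2 holder (array([ 0.32286272, -0.165788  ]), array([0.04048445, 0.23699873]), 5.167738914489746)
g3 cap [314.    4.5] 20.5 [[ 0.5744 -0.3917]]
g3 holder (array([ 0.32763938, -0.22804963]), array([0.03286988, 0.12097145]), 5.278287410736084)
g4 cap [311.  129.5] 18.0 [[ 0.5775 -0.3918]]
g4 holder (array([ 0.32293992, -0.16767559]), array([0.04177503, 0.24429968]), 5.87174129486084)
[ 0.57688784 -0.39191519  0.18696846] 94.6917
```

View pics/gg.png

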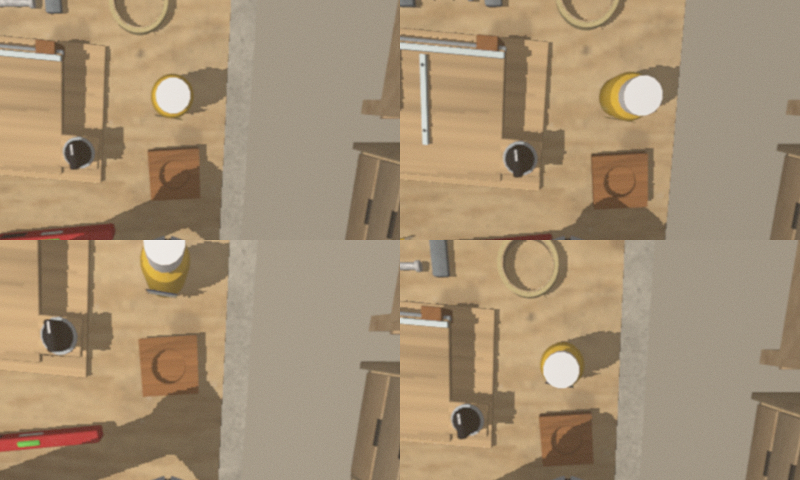

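```bash
python3 - <<'E'
from cap import *
for n in("g1","g4","h1"):
    c,im=load(n);h=cv2.cvtColor(cv2.bilateralFilter(im,7,30,5),cv2.COLOR_BGR2HSV);u=proj(c,[.437,-.397,.028])[0].astype(int);print(n,u)
    for dx in range(-45,46,6): print(h[u[1]+5,u[0]+dx],end=" ")
    print()
E
```

```text
g1 [323 177]
[ 18  92 196] [ 18  91 194] [ 17  91 188] [ 17  91 185] [ 14 135 157] [ 13 137 155] [ 14 122 100] [ 14 121 101] [ 13 121  99] [ 14 120  96] [ 14 120  96] [ 14 118  99] [ 16  92 111] [ 17  84 115] [ 18  86 116] [ 18  84 115] 
g4 [316 203]
[ 18  92 193] [ 17  91 188] [ 17  89 183] [ 18  91 182] [ 14 137 156] [ 14 136 144] [ 14 118  95] [ 14 121  97] [ 13 118  97] [ 13 117  94] [ 14 117  96] [ 13 116  97] [ 16  94 108] [ 17  85 114] [ 18  83 114] [ 17  82 115] 
h1 [323 233]
[ 18  90 182] [ 18  89 178] [ 17  89 177] [ 14 121 150] [ 14 122  94] [ 14 119  92] [ 14 119  92] [ 13 122  94] [ 14 119  94] [ 13 118  91] [ 14 119  90] [ 14 118  95] [ 14 116  97] [ 17  83 110] [ 17  83 110] [ 17  84 112]
```

The holder block is in every view, for example g3: block centre about (320,125), recess centre about (319,126), so the recess is centred on the block.

```bash
sed -i 's/h\[...,0\]<14)&(h\[...,1\]>90)&(h\[...,2\]>50/h[...,0]<17)\&(h[...,0]>10)\&(h[...,1]>104/' cap.py; python3 - <<'E'
from cap import *
for n in("g1","g2","g3","g4","h1"): print(n,*holder(n))
print("ring g3",ray(load("g3")[0],(319,126),.028))
E
```

```text
g1 [ 0.44407354 -0.39657073] [0.09450633 0.09115867] 2.4507665634155273
g2 [ 0.44425063 -0.39607197] [0.0942853  0.09264396] 2.3316261768341064
g3 [ 0.4433459  -0.39729258] [0.09252341 0.09136462] 3.4576218128204346
g4 [ 0.44474258 -0.39617427] [0.09453943 0.08966385] 2.538264751434326
h1 [ 0.445129   -0.39634502] [0.09466754 0.08954855] 3.312509059906006
ring g3 [[ 0.44299039 -0.39762603]]
```

```bash
python3 - <<'E'
from cap import *
q=down(np.pi);C=(.577,-.3915);H=(.4428,-.397)
r.gripper_to(.075); r.move_to([*C,.30],q); r.hold(.2)
print("hit",r.move_l([*C,.169],vel=.08,guard=6),r.get_ee_pos().round(4))
r.gripper_to(0,10); print("op",round(r.get_opening(),4))
r.move_l([*C,.26],vel=.08); print("held",round(r.get_opening(),4))
shot("top","t1")
r.move_l([*H,.26],vel=.15); r.move_l([*H,.06],vel=.1); r.hold(.3)
print("down",r.move_l([*H,.028],vel=.02,guard=3),r.get_ee_pos().round(4)); shot("top","t2"); print(r.get_t())
E
```

```text
hit False [ 0.5773 -0.3917  0.1696]
op 0.0422
held 0.0417
down True [ 0.4427 -0.3969  0.0328]
107.2083
```

```bash
python3 - <<'E'
from cap import *
r.gripper_to(.07); r.hold(.2); H=r.get_ee_pos()
r.move_l([H[0],H[1],.2],vel=.1)
# check views
r.move_to([.40,-.397,.40],down(0)); r.hold(.3); shot("wrist","p1")
c,im=load("p1");x=capc("p1",(.4428,-.397)) ; print("cap",ray(c,x[1],.058),x[2])
h=cv2.cvtColor(im,cv2.COLOR_BGR2HSV);m=cv2.inRange(h,(8,120,90),(30,255,255))
u=[k for k in cv2.findContours(m,0,2)[0] if len(k)>40 and cv2.contourArea(k)>300]
for k in u: print("yellow/orange",k[:,0].mean(0).round(0),ray(c,k[:,0].mean(0),.1).round(3))
r.move_to([.60,.06,.33],down(0)); r.hold(.3); c2,b=shot("wrist","f2"); a=load("f1")[1]
d=cv2.absdiff(a,b[:,:,::-1]); print("diff f1/f2 max in jig area",(d[100:230].max(2)>40).sum(), r.get_t())
K=np.argwhere(d[100:230].max(2)>40);print(K.min(0)+[100,0] if len(K) else 0,K.max(0) if len(K) else 0)
E
```

```text
cap [[ 0.44325914 -0.39550004]] 13.95175552368164
yellow/orange [162. 351.] [[ 0.079 -0.137]]
yellow/orange [474. 354.] [[ 0.074 -0.658]]
yellow/orange [ 57. 203.] [[ 0.338 -0.017]]
yellow/orange [325. 128.] [[ 0.444 -0.407]]
yellow/orange [314.  28.] [[ 0.569 -0.392]]
diff f1/f2 max in jig area 2223 115.0
[100   0] [129 639]
```

```bash
python3 - <<'E'
from cap import *
a,b=load("f1")[1],load("f2")[1]
d=cv2.absdiff(cv2.GaussianBlur(a,(5,5),0),cv2.GaussianBlur(b,(5,5),0)).max(2)
print((d[112:205,275:430]>25).sum(),d[112:205,275:430].max(), [(y,x) for y in range(100,230,20) for x in range(0,640,40) if (d[y:y+20,x:x+40]>30).sum()>20])
E
```

```text
1391 71 [(100, 0), (100, 80), (100, 280), (100, 320), (100, 360), (100, 400), (100, 600), (120, 80), (120, 120), (120, 280), (120, 320), (120, 360), (120, 400), (140, 360), (140, 400), (140, 440), (140, 480), (140, 520), (160, 80), (180, 40), (220, 0), (220, 240), (220, 280), (220, 320), (220, 360)]
```

```bash
python3 - <<'E'
from nudge import *
a,b=[cv2.cvtColor(load(n)[1],cv2.COLOR_BGR2GRAY).astype(np.float32) for n in("f1","f2")]
for n,(x,y,w,h) in dict(long=(280,112,60,110),short=(362,125,60,90),rail3=(430,130,40,100)).items(): print(n,np.round(cv2.phaseCorrelate(a[y:y+h,x:x+w],b[y:y+h,x:x+w],cv2.createHanningWindow((w,h),cv2.CV_32F)),2))
r.move_to([*J(0,.05),.2],down(YAW)); r.gripper_to(0)
for x in(.05,-.03): push((x,.082),(x,.11),.0733,5)
push((-.097,.130),(-.07,.130),.0733,6)
for x in(.06,.025): push((x,-.019),(x,.01),.0783,5)
push((-.027,.0265),(.005,.0265),.0783,6)
print(r.get_t())
E
```

```text
Traceback (most recent call last):
ValueError: setting an array element with a sequence. The requested array has an inhomogeneous shape after 1 dimensions. The detected shape was (2,) + inhomogeneous part.
```

```bash
python3 - <<'E'
from nudge import *
a,b=[cv2.cvtColor(load(n)[1],cv2.COLOR_BGR2GRAY).astype(np.float32) for n in("f1","f2")]
ok=True
for n,(x,y,w,h) in dict(long=(280,112,60,110),short=(362,125,60,90),rail3=(430,130,40,100)).items():
    s=cv2.phaseCorrelate(a[y:y+h,x:x+w],b[y:y+h,x:x+w],cv2.createHanningWindow((w,h),cv2.CV_32F));print(n,s)
r.move_to([*J(0,.05),.2],down(YAW)); r.gripper_to(0)
for x in(.05,-.03): push((x,.082),(x,.11),.0733,5)
push((-.097,.130),(-.07,.130),.0733,6)
for x in(.06,.025): push((x,-.019),(x,.01),.0783,5)
push((-.027,.0265),(.005,.0265),.0783,6)
r.move_to([*J(0,0),.25],down(YAW)); print(r.get_t())
E
```

```text
long ((-0.18085632739071045, 1.8609848924587382), 1.0463727508650886)
short ((-0.5334128447942454, 1.5822254365045438), 0.8119037197254322)
rail3 ((-0.8468097101257079, 1.775795394057802), 0.8819167327880859)
True [0.05   0.0928]
True [-0.03    0.0927]
True [-0.0868  0.1299]
True [ 0.06   -0.0091]
True [ 0.025  -0.0091]
True [-0.0166  0.0265]
134.875
```

```bash
python3 - <<'E'
from jig import *
t=tilt(); r.move_to([.40,-.05,.35],down(0)); r.hold(.5)
if abs(t)<.01: print(r.sign_off(), r.get_t())
E
```

```text
(True, 0.0603) (True, 0.0603) theta 0.0
the job is handed in; nothing more can be done
the job is handed in; nothing more can be done
```

I handed the job in at about 140 s: plate level by touch, both blanks (long and short; the thick one was absent) home in the left and middle bays, cap in the recess, bottle standing. I haven't seen the judge's verdict.

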